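# Unlock the loaded tube rack

## Task

Two tube racks are each locked into a holder by a spring hitch clip through a cross-drilled upright pin. Unlock the rack that is full of tubes: pull its clip straight out sideways from the pin and lay the clip flat in the open metal tray. Leave the clip of the empty rack in its pin.

Things in the scene. Friction and masses are not known exactly. Their poses are not given: they have to be found in the camera images.
- clip_loop (a point): Middle of the 39 (x) x 30 mm (y) finger loop of the full rack's clip: flat, 5 mm steel wire, 95 mm long, 42 g, its axis 71 mm above the bench. Loop sides straight and parallel over 22 mm; it overhangs the holder's bar, 56 mm free below. x points from loop to pin (axis 45 mm ahead); the leg ends 78 mm ahead. Sprung: some 1 to 4 N to draw out; pulled 42 mm along -x it is clear of the pin.
- loaded_holder: Fixed holder with the FULL rack: base 165 x 126 mm, flat steel bar across its front (top at 68 mm), through it the upright locking pin, 18 mm across, top at 89 mm, cross hole 8 mm along x just above the bar. 12 capped tubes, tops at 96 mm, 33 to 102 mm behind the pin. Origin on the bench under the pin's axis; x points from pin to tubes, so the clip comes out along -x; z up.
- other_clip_loop (a point): The same point on the identical clip of the EMPTY rack, in an identical holder whose rack has only empty holes; it stays there.
- tray_in (a point): Centre of the inner floor of the fixed open metal tray, 4 mm above the bench. Inside 152 x 152 mm, walls 4 mm thick, rim 16 mm above this floor. x and y along its walls, z up.
Mind the look-alikes: they are no part of the job. Leave any purple look-alike of the part that bears clip_loop alone.

How it is judged:
By the outcome, as a careful person would: the job done as asked, in the order asked, and still so for the second after the job is handed in, with the robot touching nothing.
It also fails if it takes over 38 s, if anything falls off the work surface, if the arm or the gripper's body presses on something with over 40 N, if the wrist force passes 120 N, or if a joint passes its speed limit or range.

## Robot

A 7-joint arm with a two-finger parallel gripper is mounted at the origin on the work surface. World frame = base frame: x ahead of the robot, y to its left, z up, the work surface at z = 0. Lengths are in m, angles in rad, forces in N, time in s.
With the tool pointing down it reaches from about 0.425 to 0.825 m from the base axis. Payload 3.6 kg.
Tool frame: the origin (TCP) lies midway between the tips of the shut fingers; the grasp point (between the pads) lies 19 mm behind it; z points along the fingers, x is the direction in which the jaws open and shut, and the axes are right-handed (so a half turn about z gives the same grasp; the last joint's range is limited). The gripper opens to 85 mm and grips with 20 to 120 N. Pads are 22 mm wide; open, the fingers measure 114 mm over their backs; the gripper's body (76 mm by 85 mm) begins 54 mm behind the grasp point. The pads swing forward as they close: fully open they stand 13 mm farther back than shut.
Start: joints at [-1.302, 0.615, -0.013, 1.423, 0.008, 1.103, -0.04], TCP at [0.189, 0.622, 0.231] pointing down, gripper open.
Joint ranges: [-3.12, 3.12], [-0.3, 2.06], [-1.34, 1.32], [0.26, 2.42], [-1.36, 4.5], [0.01, 1.98], [-2.84, 2.84]. Speed limits (rad/s): [2.79, 2.79, 3.14, 3.14, 3.14, 3.14, 3.14].

## Interface

Orientations are given as a 3x3 rotation matrix whose columns are the frame's x, y, z axes.
In Python, from cell import bot gives the robot as it stands.
- The arm moves only by the tool step_arm, never from a script. Its arguments are lists of equal length, an entry for each row: "dp": the shift along the tool's x, y, z in mm, a list of three; "yaw": the turn about the tool's z in rad. A call has 1 to 20 rows; each row shifts and turns the commanded pose from where the row before left it, along the tool's axes as they then stand; what a row does not reach is not made up. A row lasts 1/12 s, in which the tool goes at most 41.7 mm and 7.16 degrees, less where a joint would pass 70% of its speed; a pose out of reach is approached as far as the arm can. A call is refused whole if a number of a shift passes 41.7 or a number of a turn 0.125, either way. A call with a gripper value outside its range is refused whole. "fingers" is the finger opening in mm, from 0 to 85.4, set as the call begins (left out, the last holds). The fingers move at their own pace and stop on an object; "squeeze" is the grip in N (left out, the last holds). Time passes only in rows, so rows that do not move let the fingers close. It gives the time, the measured TCP pose, the force and the opening at its end, in the units of the state.
- bot.observe(): the state, without advancing time (a new reading comes with each control period).
- bot.camera(name): name is "scene" or "top"; returns a dict with "image" (384x512x3 uint8, red, green, blue), "depth" (384x512 float32, m along the optical axis (not along the pixel's ray), 0 where there is no reading), "K" (3x3 intrinsics, pixels), "R" (3x3) and "t" (3): a world point X has camera coordinates R X + t. Camera axes: x right, y down, z forward; pixel columns grow to the right and rows downward; lengths in m; the calibration is good to about 2 mm. A picture is of the moment at which its call begins.
- bot.hand_in(): hands the job in, once; it reports no verdict.
Trained networks look in a picture, given as the dict that the camera call returned (one of the last four; its "shot" number tells which), for a name from the list of things; names that differ only in an ending like _2 or _b are one class to them, and where a whole thing is asked for, a point or a joint stands for the part that bears it (a point fixed in the world has none). Each returns a list of dicts, best first, with "p" (0 to 1); they miss things now and then, are a little off and sometimes report something else, mostly with a low value. They report only what shows in the picture. A call takes as long as a camera call. They do not tell look-alikes from the thing itself.
- bot.look_for(target, picture): "bbox" ([left, top, right, bottom] in pixels, round what is visible of it).
The state is a dict: "time": time; "joint_pos": joint angles; "qvel": joint speeds; "tau": joint torques, N m; "tool_pos": TCP position; "tool_rot": TCP orientation; "wrist_force": force on the tool from outside, world axes, zero at the start; "wrist_torque": the same for the moment, N m; "finger_gap": finger opening in m.
Only numpy, scipy, OpenCV 4.12 (cv2) and the standard library are available. Lean on these libraries where they do the work, as an engineer would, in place of code of your own. Each camera call takes 0.05 s, during which the arm holds its last target.

## Working session

There is one attempt and no reset: what is moved stays moved. The work goes in short steps, Python scripts to look and compute and a tool call to move; the robot and the scene stay as the last step left them, time stands still between calls to the robot, and variables do not carry over. Pictures are saved under pics/ and viewed, and the job is handed in when it is done.

Besides the shell and the picture viewer there is one more tool, called after "Call:" as name(argument=value, ...) on one line, values as JSON. step_arm: Moves the arm, as the interface text tells. Its arguments: {"type":"object","properties":{"dp":{"type":"array"},"yaw":{"type":"array"},"fingers":{"type":"number"},"squeeze":{"type":"number"}},"required":["dp","yaw"]}

```bash
mkdir -p pics
cat > h.py <<'E'
import numpy as np, cv2, pickle
from cell import bot
def shot(n):
    p=bot.camera(n); return p
def save(p,f,crop=None,s=1):
    im=p["image"][:,:,::-1]
    if crop: l,t,r,b=crop; im=im[t:b,l:r]
    if s!=1: im=cv2.resize(im,None,fx=s,fy=s,interpolation=cv2.INTER_CUBIC)
    cv2.imwrite("pics/"+f,im)
def w(p,u,v,d=None):
    d=p["depth"][int(round(v)),int(round(u))] if d is None else d
    c=np.linalg.inv(p["K"])@np.array([u,v,1])*d
    return p["R"].T@(c-p["t"])
def wz(p,u,v,z):
    r=p["R"].T@(np.linalg.inv(p["K"])@np.array([u,v,1])); o=-p["R"].T@p["t"]
    return o+r*(z-o[2])/r[2]
E
python3 - <<'E'
from h import *
for n in("top","scene"):
    p=shot(n); save(p,n+"0.png",s=1.5); pickle.dump(p,open(n+"0.pkl","wb"))
    for t in("clip_loop","loaded_holder","other_clip_loop","tray_in"):
        try:
            for d in bot.look_for(t,p): print(n,t,np.round(d["bbox"]),round(d["p"],2))
        except Exception as e: print(t,e)
print(bot.observe()["tool_rot"],bot.observe()["time"])
E
```

```text
top clip_loop [ 66. 238. 117. 256.] 0.74
top clip_loop [ 88. 156. 102. 203.] 0.66
top loaded_holder [ 64. 112. 143. 208.] 0.67
top other_clip_loop [381. 137. 395. 182.] 0.8
top tray_in [211.  99. 288. 175.] 0.96
scene clip_loop [318. 117. 349. 135.] 0.55
scene loaded_holder [312. 119. 383. 181.] 0.6
scene other_clip_loop [176. 298. 210. 319.] 0.71
scene tray_in [251. 202. 348. 286.] 0.71
[[ 2.90497413e-01  9.56875774e-01 -7.79832649e-05]
 [ 9.56875764e-01 -2.90497421e-01 -1.41818330e-04]
 [-1.58356461e-04 -3.34224384e-05 -9.99999987e-01]] 0.5
```

View pics/top0.png

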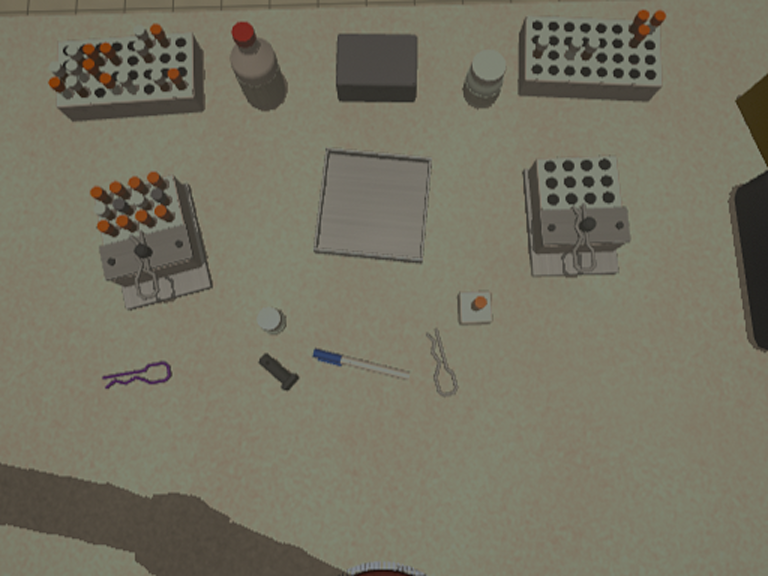

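View pics/scene0.png

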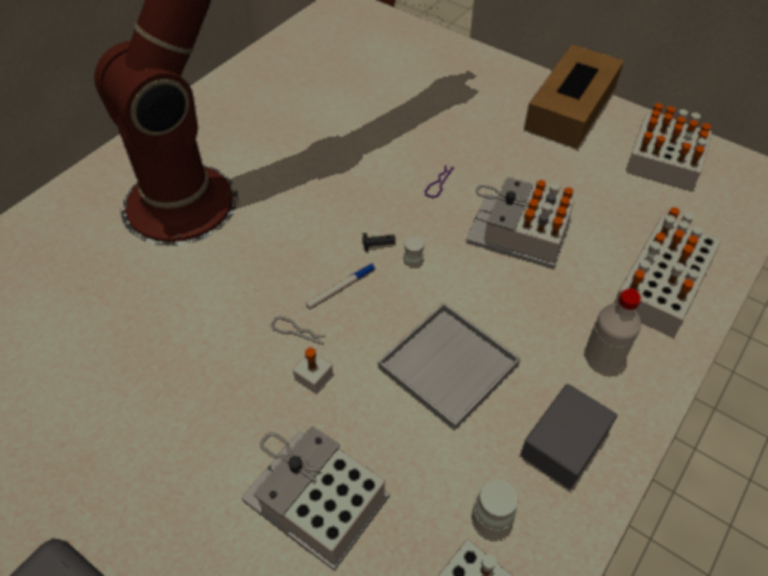

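Run:
```python
from h import *
p=pickle.load(open("top0.pkl","rb")); q=pickle.load(open("scene0.pkl","rb"))
save(p,"c1.png",(55,105,155,215),6); save(q,"c2.png",(300,105,390,185),7)
print(-p["R"].T@p["t"],-q["R"].T@q["t"])
for u,v in((98,190),(96,168)): print(wz(p,u,v,.071))
```

```text
[ 0.32521403 -0.0094001   0.86942222] [ 0.8774317  -0.54743723  0.9652002 ]
[0.48595548 0.3036033  0.071     ]
[0.53203139 0.30963489 0.071     ]
```

View pics/c1.png

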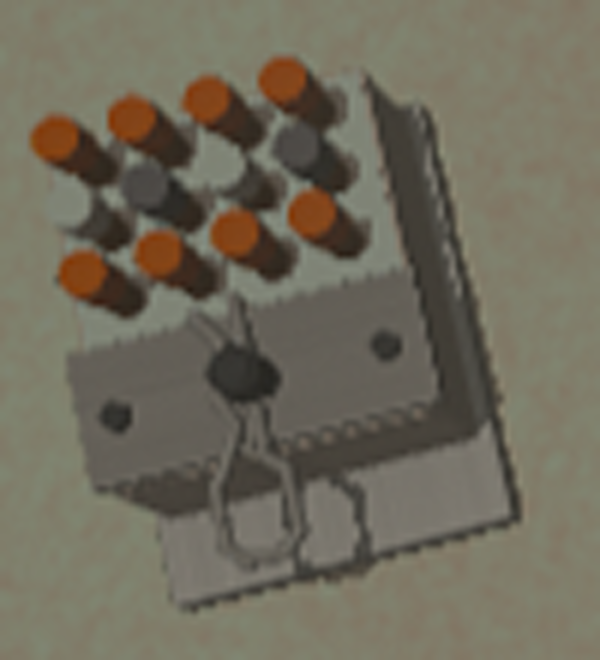

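View pics/c2.png

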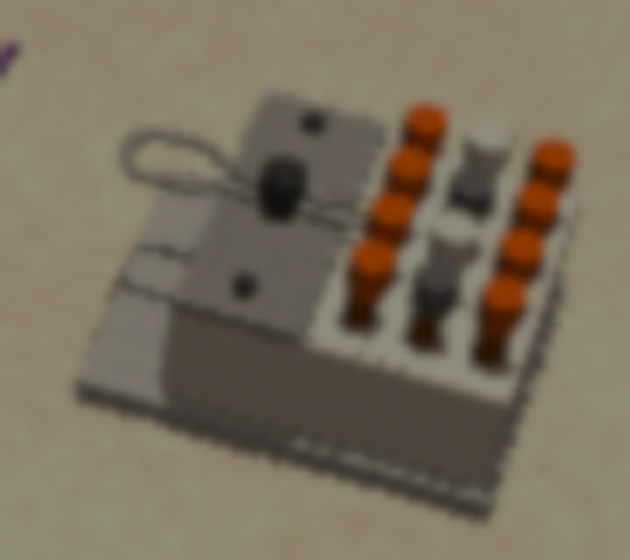

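Run:
```python
from h import *
p=pickle.load(open("top0.pkl","rb")); q=pickle.load(open("scene0.pkl","rb"))
f=lambda x,y,z: wz(p,55+x/6-.5+.08,105+y/6-.5+.08,z)
g=lambda x,y,z: wz(q,300+x/7-.5+.07,105+y/7-.5+.07,z)
def ang(a,b): d=b-a; return np.degrees(np.arctan2(d[1],d[0])), np.linalg.norm(d)
TL,BL,BR,TR=[f(x,y,.068) for x,y in((68,355),(95,490),(438,402),(406,270))]
print("bar",ang(BR,BL),ang(TR,TL),ang(BL,TL),ang(BR,TR),"rivets",ang(f(387,346,.07),f(116,417,.07)))
print("pin top",f(241,372,.087), "scene",g(284,170,.089))
print("rivmid",(f(387,346,.069)+f(116,417,.069))/2, "scene rivmid",(g(314,122,.069)+g(244,287,.069))/2, ang(g(244,287,.069),g(314,122,.069)))
print("loop outer end",f(256,566,.071),"sides",f(214,515,.071),f(300,508,.071), ang(f(214,515,.071),f(300,508,.071)))
print("scene loop end",g(121,153,.071),"sides",g(170,190,.071),g(172,130,.071))
# caps rows
print("caps",ang(f(312,213,.096),f(84,272,.096)),ang(f(284,82,.096),f(56,137,.096)))
# depth check
for u,v in((243,372),(150,430),(256,560),(330,330)):
    U,V=55+u/6-.5,105+v/6-.5; print(w(p,U,V))
print("tray TCP")
im=p["image"]
for u,v in((327,151),(430,159),(421,261),(316,251)): print(wz(p,u/1.5-.3,v/1.5-.3,.02))
```

```text
bar (np.float64(103.26835816117975), np.float64(0.11883090666956891)) (np.float64(103.13683350012896), np.float64(0.11821611200943613)) (np.float64(13.982210325575581), np.float64(0.04910396358655091)) (np.float64(14.70767852060428), np.float64(0.04884419404900701)) rivets (np.float64(103.6555388371171), np.float64(0.09422373165114814))
pin top [0.53090077 0.30588562 0.087     ] scene [0.53204146 0.30548901 0.089     ]
rivmid [0.53220422 0.30927301 0.069     ] scene rivmid [0.53167456 0.30863007 0.069     ] (np.float64(103.75176337872067), np.float64(0.09529137405624179))
loop outer end [0.46765023 0.30435165 0.071     ] sides [0.48556846 0.31928325 0.071     ] [0.48711659 0.29032434 0.071     ] (np.float64(-86.93989503051385), np.float64(0.029000261963885717))
scene loop end [0.46974083 0.29392012 0.071     ] sides [0.49531003 0.2878659  0.071     ] [0.4790142  0.31642535 0.071     ]
caps (np.float64(103.64907442305149), np.float64(0.07745805768707312)) (np.float64(102.7880428775478), np.float64(0.07802677964448361))
[0.53076612 0.30494782 0.08808404]
[0.51640076 0.34355887 0.06874879]
[0.46950219 0.30380798 0.07303237]
[0.54998655 0.28364896 0.06825547]
tray TCP
[0.69392726 0.06285051 0.02      ]
[ 0.67660076 -0.09108434  0.02      ]
[ 0.52055487 -0.07112003  0.02      ]
[0.53999062 0.08080406 0.02      ]
```

Run:
```python
from h import *
p=pickle.load(open("top0.pkl","rb")); q=pickle.load(open("scene0.pkl","rb"))
save(p,"c3.png",(80,150,120,205),11); save(p,"c4.png",(345,100,425,190),7)
for n,P,box in(("t",p,(80,150,120,210)),("s",q,(312,115,350,150))):
    pts=[]
    for v in range(box[1],box[3]):
        for u in range(box[0],box[2]):
            x=w(P,u,v)
            if .5>x[0]>.455 and .06<x[2]<.08: pts.append(x)
    pts=np.array(pts)
    # holder-frame coords wrt pin
    a=np.radians(13.6); R=np.array([[np.cos(a),np.sin(a)],[-np.sin(a),np.cos(a)]])
    h=(pts[:,:2]-[.5318,.3068])@R.T
    m=h[:,0]<-26
    print(n,len(h)); hh=h[m]*1000
    for lo in range(-70,-24,5):
        k=(hh[:,0]>=lo)&(hh[:,0]<lo+5)
        if k.any(): print(lo,k.sum(),np.round(np.sort(hh[k,1])).astype(int), np.round(np.mean(pts[m][k,2]),4))
```

```text
t 96
s 56
```

View pics/c3.png

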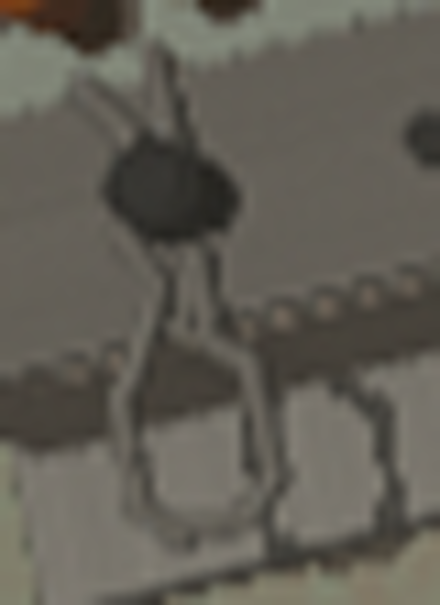

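View pics/c4.png

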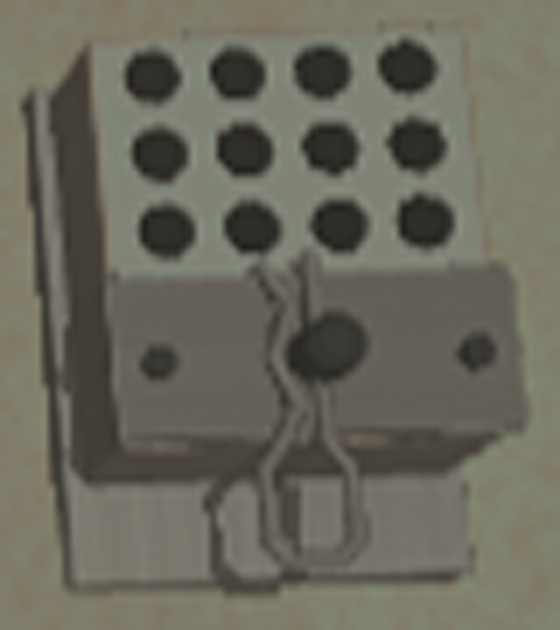

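Run:
```python
from h import *
p=pickle.load(open("top0.pkl","rb")); q=pickle.load(open("scene0.pkl","rb"))
for n,P,box in(("t",p,(80,150,120,210)),("s",q,(312,115,350,150))):
    pts=np.array([w(P,u,v) for v in range(box[1],box[3]) for u in range(box[0],box[2])])
    a=np.radians(13.6); R=np.array([[np.cos(a),np.sin(a)],[-np.sin(a),np.cos(a)]])
    h=(pts[:,:2]-[.5318,.3068])@R.T*1000
    for lo in range(-72,-24,4):
        k=(h[:,0]>=lo)&(h[:,0]<lo+4)&(pts[:,2]>.045)&(pts[:,2]<.085)&(abs(h[:,1])<35)
        if k.any(): print(n,lo,[(int(round(y)),int(z*1000)) for y,z in sorted(zip(h[k,1],pts[k,2]))])
f=lambda x,y,z: wz(p,80+x/11-.45,150+y/11-.45,z)
for nm,x,y in(("L1",122,410),("L2",141,505),("R1",255,375),("R2",270,480),("end",190,535)):
    X=f(x,y,.071); print(nm,X,np.round(R@(X[:2]-[.5318,.3068])*1000,1))
```

```text
t -64 [(0, 71), (1, 71), (1, 75), (3, 71), (4, 71), (6, 72), (7, 76), (9, 70), (10, 72), (12, 72), (14, 72), (15, 71), (16, 72)]
t -60 [(-4, 69), (-4, 74), (-2, 70), (-1, 73), (0, 70), (0, 75), (3, 73), (5, 74), (8, 70), (9, 73), (10, 72), (13, 70), (13, 73), (15, 74), (17, 75), (19, 74), (20, 68)]
t -56 [(-5, 70), (-5, 70), (-4, 73), (-3, 69), (-1, 71), (16, 70), (17, 73), (19, 71), (20, 71), (21, 72), (21, 72)]
t -52 [(-6, 70), (-5, 69), (-5, 73), (-4, 71), (-3, 73), (-2, 72), (19, 70), (19, 71), (20, 73), (20, 72), (23, 72)]
t -48 [(-6, 69), (-6, 74), (-5, 73), (-4, 74), (-3, 72), (18, 71), (19, 71), (20, 71), (21, 72), (21, 73), (22, 71)]
t -44 [(-6, 72), (-5, 71), (-5, 74), (-4, 73), (19, 71), (20, 70), (21, 71)]
t -40 [(-7, 73), (-6, 70), (-5, 72), (-5, 72), (-3, 74), (-2, 72), (19, 71), (20, 72), (21, 71), (22, 72), (23, 70)]
t -36 [(-6, 73), (-4, 74), (-3, 72), (19, 69), (19, 71), (21, 69), (21, 72), (22, 70)]
t -32 [(-5, 70), (-4, 71), (-4, 72), (-3, 73), (-2, 73), (-1, 74), (0, 72), (1, 72), (15, 70), (16, 72), (16, 72), (18, 73), (19, 72), (19, 66), (20, 74), (21, 72)]
t -
[... 358 characters left out ...]
0), (-6, 74), (-3, 67), (18, 70), (20, 69), (20, 72)]
s -48 [(-7, 72), (-6, 68), (16, 71), (20, 70)]
s -44 [(-7, 71), (-6, 69), (-6, 72), (-3, 70), (17, 70), (20, 71), (22, 70)]
s -40 [(-7, 71), (-4, 72), (15, 71), (18, 70), (21, 69)]
s -36 [(-6, 69), (-6, 71), (-5, 67), (-5, 71), (20, 71), (20, 70), (20, 66)]
s -32 [(0, 68), (1, 71), (15, 69), (18, 70), (19, 70)]
s -28 [(-2, 71), (-1, 71), (4, 70), (8, 67), (13, 73), (14, 72), (14, 67)]
L1 [0.49297814 0.31882211 0.071     ] [-34.9  20.8]
L2 [0.47503695 0.31451809 0.071     ] [-53.4  20.8]
R1 [0.49885485 0.29453684 0.071     ] [-34.9  -4.2]
R2 [0.47901113 0.29098722 0.071     ] [-55.  -3.]
end [0.46916665 0.30527114 0.071     ] [-61.2  13.2]
```

Full rack's clip: top (97,190). The other candidates are the empty rack's clip at (389,167), the loose grey clip at (293,243) and the purple one at (92,248). The crop shows orange caps behind the first one, so it's the right clip. The depth shows its loop sides at 71 mm, 25 mm apart, and the holder yaw is 13.6°.

Call:
step_arm(dp=[[0,0,0],[0,0,0],[0,0,0],[0,0,0],[0,0,0],[-27,15.3,0],[-27,15.3,0],[-27,15.3,0],[-27,15.3,0],[-27,15.3,0],[-27,15.3,0],[-27,15.3,0],[-27,15.3,0],[-27,15.3,0],[-27,15.3,0],[-27,15.3,0],[-27,15.3,0],[-27,15.3,0],[-27,15.3,0]], yaw=[-0.106,-0.106,-0.106,-0.106,-0.106,0,0,0,0,0,0,0,0,0,0,0,0,0,0], fingers=56)

```text
time: 2.08
tool_pos: [0.4862, 0.3031, 0.2316]
tool_rot: [[-0.233, 0.972, 0.0], [0.972, 0.233, 0.0], [0.0, 0.0, -1.0]]
wrist_force: [0.3, 0.7, 0.0]
finger_gap: 0.0562
```

```bash
cat > rel.py <<'E'
from h import *
def rel(T):
    o=bot.observe(); R=o["tool_rot"]; d=R.T@(np.array(T)-o["tool_pos"])*1000
    print("t",o["time"],"pos",np.round(o["tool_pos"],4),"need",np.round(d,1),"xyaw",np.degrees(np.arctan2(R[1,0],R[0,0])),"gap",o["finger_gap"],"F",np.round(o["wrist_force"],1))
E
python3 -c "
from rel import *
rel([.4862,.3037,.052])"
```

```text
t 2.0833 pos [0.4862 0.3031 0.2316] need [  0.6   0.  179.6] xyaw 103.47471451025827 gap 0.056237654432093144 F [0.3 0.7 0. ]
```

Call:
step_arm(dp=[[0.6,-1,20],[0,0,30],[0,0,30],[0,0,20],[0,0,10],[0,0,0]], yaw=[0,0,0,0,0,0])

```text
time: 2.58
tool_pos: [0.4829, 0.3037, 0.1191]
tool_rot: [[-0.233, 0.972, -0.004], [0.972, 0.233, -0.003], [-0.002, -0.005, -1.0]]
wrist_force: [-0.7, 0.7, -0.4]
finger_gap: 0.0557
```

```bash
python3 -c "
from rel import *
rel([.4862,.3037,.050])
p=shot('scene');save(p,'s1.png',(290,80,390,160),7)
p=shot('top');save(p,'t1.png',(50,100,150,215),5)"
```

```text
t 2.5833 pos [0.4829 0.3037 0.1191] need [-0.7  3.6 69.1] xyaw 103.48292005350741 gap 0.055669994897780906 F [-0.7  0.7 -0.4]
```

View pics/s1.png

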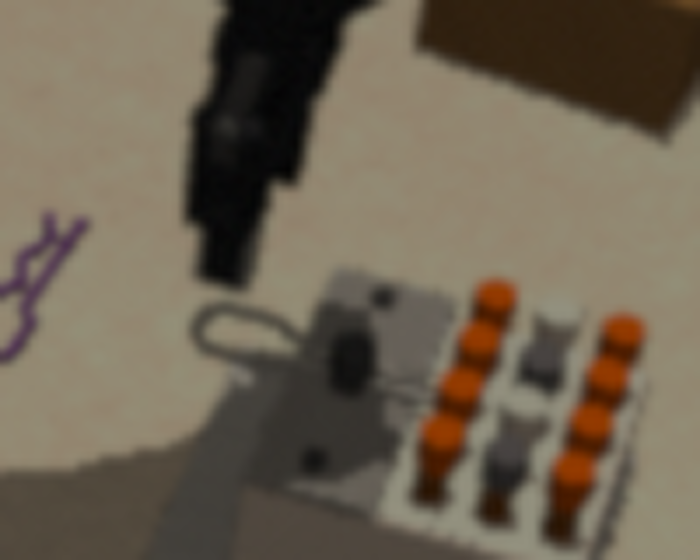

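View pics/t1.png

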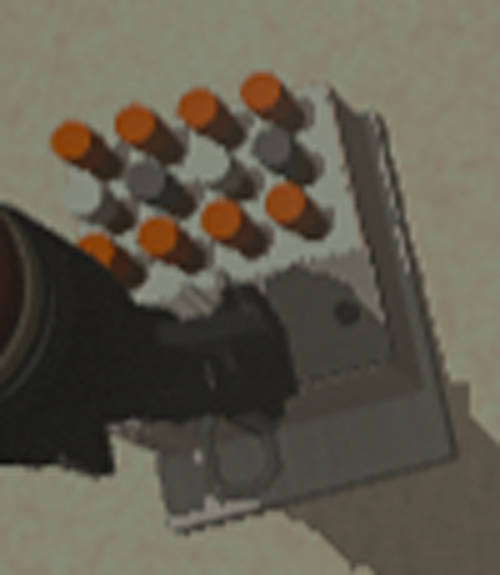

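The tool hangs above the loop: the fingertips are at scene crop (225,280) and the loop at (250,330). Now I'll descend and close.

Call:
step_arm(dp=[[0,2,10],[0,0,15],[0,0,15],[0,0,15],[0,0,10],[0,0,4],[0,0,0],[0,0,0]], yaw=[0,0,0,0,0,0,0,0])

```text
time: 3.35
tool_pos: [0.4866, 0.3055, 0.0529]
tool_rot: [[-0.233, 0.972, 0.001], [0.972, 0.233, 0.001], [0.0, 0.001, -1.0]]
wrist_force: [0.4, 0.4, 0.4]
finger_gap: 0.056
```

```bash
python3 -c "
from rel import *
rel([.4862,.3037,.050])
p=shot('scene');save(p,'s2.png',(290,80,390,160),7)"
```

```text
t 3.35 pos [0.4866 0.3055 0.0529] need [-1.6 -0.8  2.9] xyaw 103.47972580415889 gap 0.05596135085663393 F [0.4 0.4 0.4]
```

View pics/s2.png

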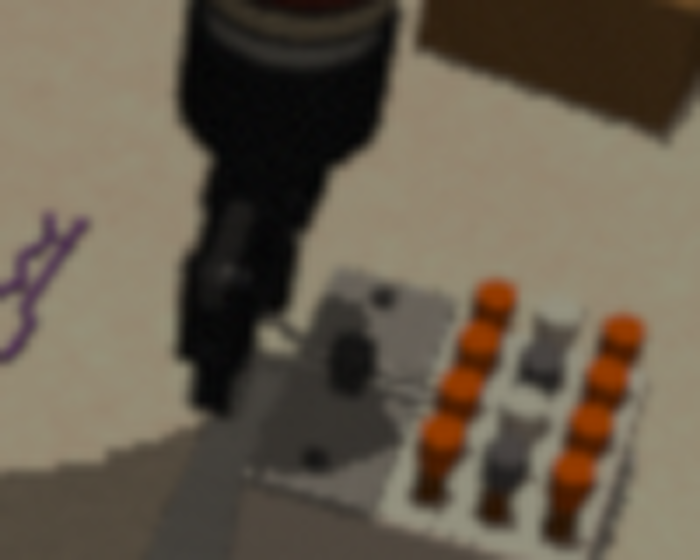

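Call:
step_arm(dp=[[-1.5,-1.8,2],[0,0,0]], yaw=[0,0])

```text
time: 3.57
tool_pos: [0.4846, 0.3029, 0.0507]
tool_rot: [[-0.233, 0.973, 0.0], [0.973, 0.233, -0.0], [-0.0, 0.0, -1.0]]
wrist_force: [-1.0, 0.5, -0.3]
finger_gap: 0.0558
```

Call:
step_arm(dp=[[0,0,0],[0,0,0],[0,0,0],[0,0,0],[0,0,0],[0,0,0],[0,0,0],[0,0,0]], yaw=[0,0,0,0,0,0,0,0], fingers=15, squeeze=50)

```text
time: 4.23
tool_pos: [0.4848, 0.3032, 0.0505]
tool_rot: [[-0.233, 0.972, 0.0], [0.972, 0.233, 0.0], [0.0, 0.0, -1.0]]
wrist_force: [-1.2, -0.3, 2.2]
finger_gap: 0.0283
```

Call:
step_arm(dp=[[0,-3,0],[0,-4,0],[0,-5,0],[0,-5,0],[0,-5,0],[0,-5,0],[0,-5,0],[0,-5,0],[0,-5,0],[0,-5,0],[0,-5,0],[0,-4,0],[0,0,0]], yaw=[0,0,0,0,0,0,0,0,0,0,0,0,0])

```text
time: 5.32
tool_pos: [0.4282, 0.2894, 0.0499]
tool_rot: [[-0.234, 0.972, -0.003], [0.972, 0.234, -0.002], [-0.001, -0.003, -1.0]]
wrist_force: [-0.1, 0.3, -0.5]
finger_gap: 0.028
```

```bash
python3 -c "
from rel import *
rel([.4862,.3037,.050])
p=shot('scene');save(p,'s3.png',(290,80,390,160),7)"
```

```text
t 5.3167 pos [0.4282 0.2894 0.0499] need [ 0.3 59.7 -0.3] xyaw 103.51803066330706 gap 0.027989554865691255 F [-0.1  0.3 -0.5]
```

View pics/s3.png

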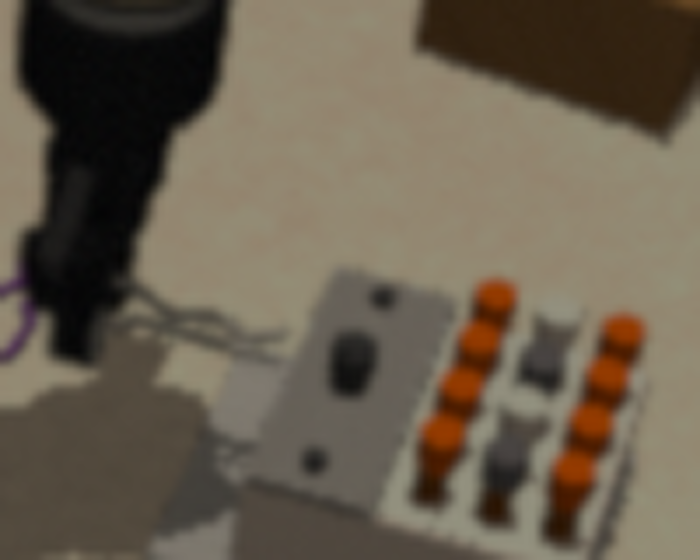

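The clip is free of the pin. Scene crop: the leg tips are at (285,340), and the bare pin with its hole is at (352,362). Next I'll lift, turn to the tray's yaw, and carry.

Call:
step_arm(dp=[[0,0,-15],[0,0,-25],[0,0,-30],[0,0,-30],[0,0,-20],[0,0,0],[0,0,0],[0,0,0],[0,0,0],[0,0,0]], yaw=[0,0,0,0.06,0.06,0.06,0.06,0.06,0.06,0])

```text
time: 6.2
tool_pos: [0.43, 0.29, 0.1701]
tool_rot: [[0.125, 0.992, -0.001], [0.992, -0.125, -0.001], [-0.001, -0.0, -1.0]]
wrist_force: [0.1, 0.5, -0.5]
finger_gap: 0.0281
```

Call:
step_arm(dp=[[-10,7,0],[-20,14,0],[-24,16,0],[-24,16,0],[-24,16,0],[-24,16,0],[-24,16,0],[-24,16,0],[-24,16,0],[-24,16,0],[-24,16,0],[-15,11,0],[-8,6,0],[0,0,0],[0,0,0]], yaw=[0,0,0,0,0,0,0,0,0,0,0,0,0,0,0])

```text
time: 7.45
tool_pos: [0.5768, 0.0008, 0.17]
tool_rot: [[0.124, 0.992, -0.001], [0.992, -0.124, 0.001], [0.001, -0.001, -1.0]]
wrist_force: [-0.9, 0.2, -1.1]
finger_gap: 0.0281
```

```bash
python3 -c "
from rel import *
rel([.578,-.001,.007])
p=shot('scene');save(p,'s4.png',(200,100,370,300),4)
p=shot('top');save(p,'t4.png',(180,50,330,200),5)
o=[wz(p,*c,.02) for c in ((211,99),(288,175))]"
```

```text
t 7.45 pos [0.5768 0.0008 0.17  ] need [ -1.8   1.7 163. ] xyaw 82.85502073867788 gap 0.02810539399194035 F [-0.9  0.2 -1.1]
```

View pics/s4.png

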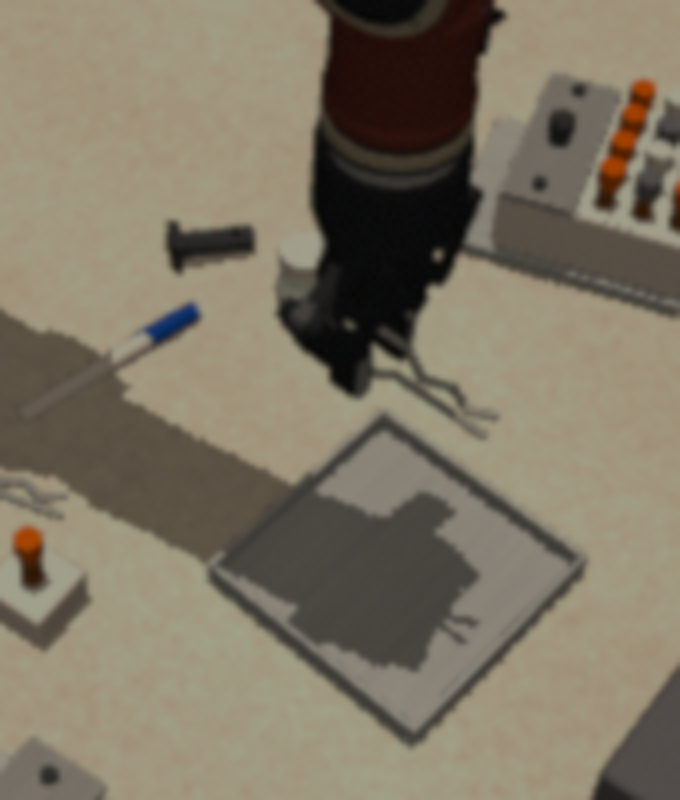

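View pics/t4.png

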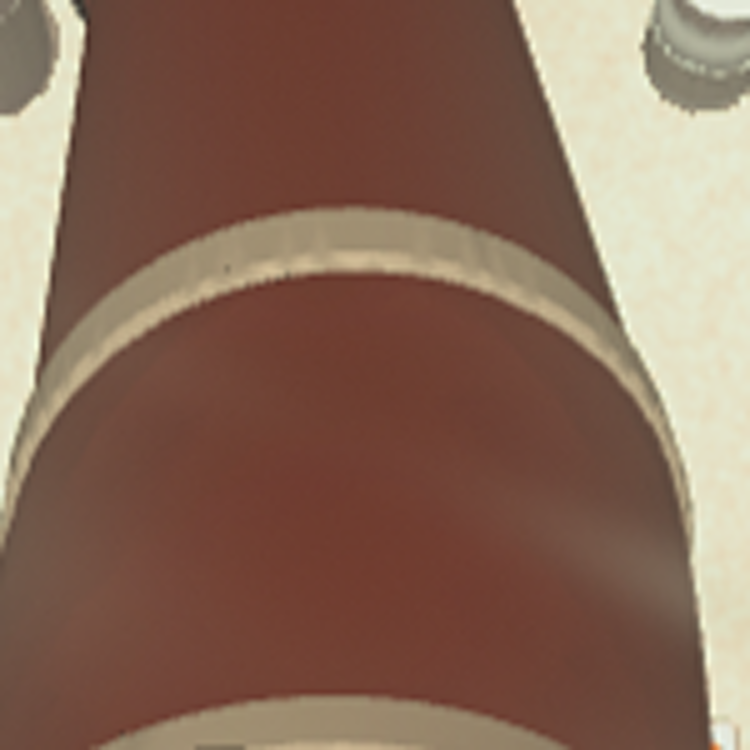

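Call:
step_arm(dp=[[-1.8,1.7,15],[0,0,25],[0,0,30],[0,0,30],[0,0,15],[0,0,10],[0,0,0],[0,0,0]], yaw=[0,0,0,0,0,0,0,0])

```text
time: 8.22
tool_pos: [0.5789, -0.0002, 0.0456]
tool_rot: [[0.123, 0.992, 0.0], [0.992, -0.123, 0.001], [0.001, 0.0, -1.0]]
wrist_force: [0.9, -0.3, -0.7]
finger_gap: 0.0276
```

```bash
python3 -c "
from rel import *
rel([.578,-.001,.007])
q=pickle.load(open('scene0.pkl','rb'))
print(np.mean([wz(q,u/1.5-.2,v/1.5-.2,.02) for u,v in ((445,307),(518,360),(455,424),(381,366))],0))
p=shot('scene');save(p,'s5.png',(200,100,370,300),4)"
```

```text
t 8.2167 pos [ 5.789e-01 -2.000e-04  4.560e-02] need [-0.9 -0.8 38.6] xyaw 82.9543378460532 gap 0.02764287512989379 F [ 0.9 -0.3 -0.7]
[ 0.61526356 -0.00974618  0.02      ]
```

View pics/s5.png

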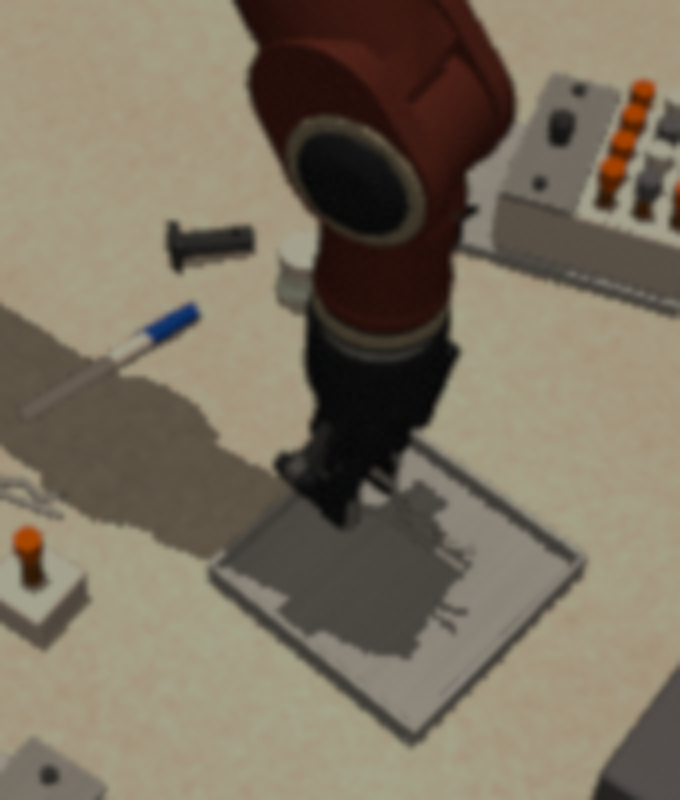

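The clip's leg is over the tray at (465,555), with all of it inside the walls. I'll lower it to the floor and check.

Call:
step_arm(dp=[[-3,4,10],[0,0,10],[0,0,8],[0,0,6],[0,0,4],[0,0,0],[0,0,0]], yaw=[0,0,0,0,0,0,0])

```text
time: 8.85
tool_pos: [0.5822, -0.0048, 0.007]
tool_rot: [[0.124, 0.992, -0.001], [0.992, -0.124, 0.0], [-0.0, -0.001, -1.0]]
wrist_force: [0.5, 0.1, -0.2]
finger_gap: 0.0279
```

Call:
step_arm(dp=[[0,0,0],[0,0,0],[0,0,0],[0,0,0],[0,0,0],[0,0,0],[0,0,0],[0,0,0]], yaw=[0,0,0,0,0,0,0,0], fingers=50)

```text
time: 9.52
tool_pos: [0.5824, -0.0049, 0.0073]
tool_rot: [[0.124, 0.992, -0.0], [0.992, -0.124, -0.0], [-0.0, -0.0, -1.0]]
wrist_force: [0.3, 0.9, -1.3]
finger_gap: 0.0496
```

```bash
python3 -c "
from rel import *
rel([.578,-.001,.007])
p=shot('scene');save(p,'s6.png',(240,180,360,300),6)"
```

```text
t 9.5167 pos [ 0.5824 -0.0049  0.0073] need [ 3.3 -4.8  0.3] xyaw 82.85419832394524 gap 0.04958411244517144 F [ 0.3  0.9 -1.3]
```

View pics/s6.png

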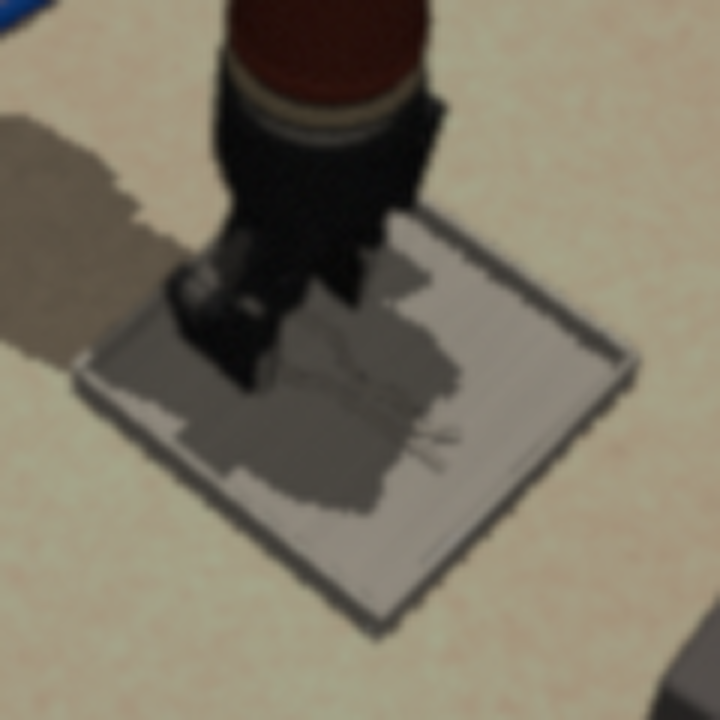

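The clip lies on the tray floor, with its leg tips at crop (445,450). I'll lift straight up and move back, out of the way.

Call:
step_arm(dp=[[0,0,-6],[0,0,-15],[0,0,-25],[0,0,-35],[0,0,-35],[0,0,-35],[0,0,-20],[10,-5,-10],[25,-5,0],[30,-5,0],[30,-5,0],[30,-5,0],[30,-5,0],[30,-5,0],[30,-5,0],[20,-5,0],[10,0,0],[0,0,0],[0,0,0]], yaw=[0,0,0,0,0,0,0,0,0,0,0,0,0,0,0,0,0,0,0])

```text
time: 11.15
tool_pos: [0.5678, 0.2429, 0.1876]
tool_rot: [[0.124, 0.992, -0.001], [0.992, -0.124, -0.002], [-0.002, -0.001, -1.0]]
wrist_force: [0.1, -1.1, 0.0]
finger_gap: 0.0504
```

```bash
python3 -c "
from rel import *
rel([.578,-.001,.007])
p=shot('scene');save(p,'s7.png',(150,100,390,340),2.5);save(p,'s7b.png',(240,190,360,300),6)
q=pickle.load(open('scene0.pkl','rb'))
for t in('clip_loop','other_clip_loop'):
  for d in bot.look_for(t,p): print(t,np.round(d['bbox']),round(d['p'],2))
p=shot('top');save(p,'t7.png',None,1.5)
for t in('clip_loop',):
  for d in bot.look_for(t,p): print(t,np.round(d['bbox']),round(d['p'],2))
"
```

```text
t 11.15 pos [0.5678 0.2429 0.1876] need [-240.3   40.6  181. ] xyaw 82.85294564272066 gap 0.050356526466552885 F [ 0.1 -1.1  0. ]
clip_loop [283. 228. 315. 256.] 0.61
other_clip_loop [175. 291. 215. 320.] 0.73
clip_loop [243. 117. 254. 155.] 0.64
clip_loop [ 74. 241. 114. 255.] 0.62
```

View pics/s7.png

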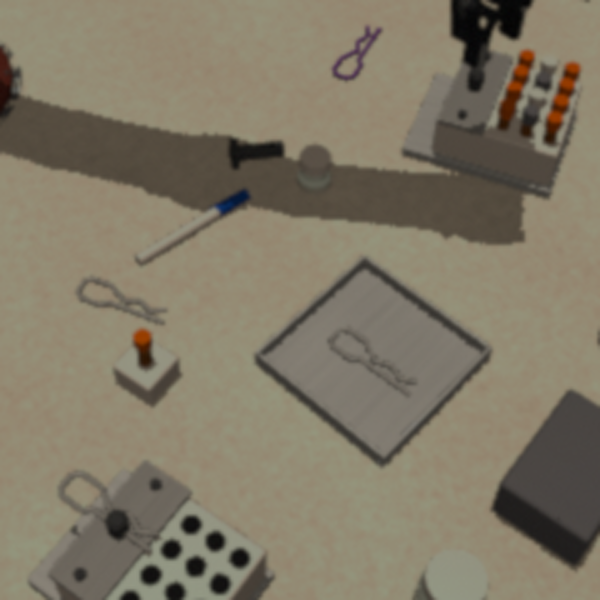

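View pics/s7b.png

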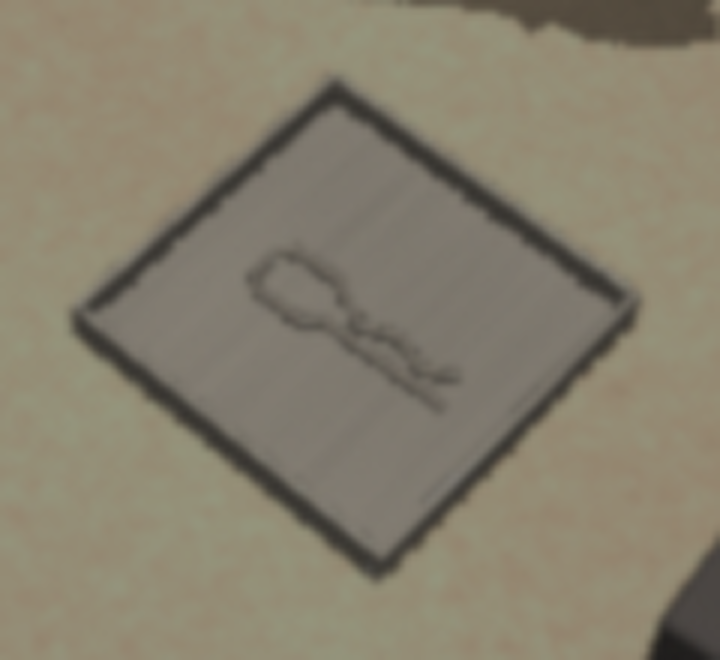

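View pics/t7.png

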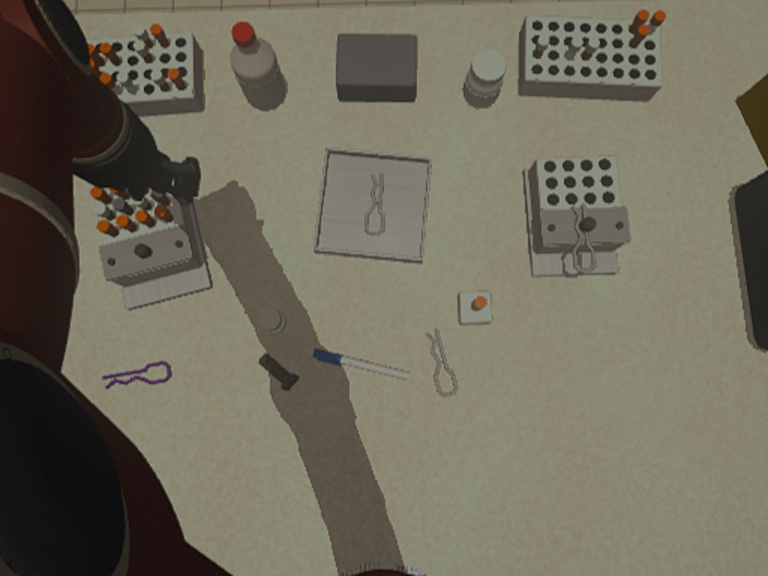

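The clip lies flat near the middle of the tray (top (375,205)). The full rack's pin is bare at (143,250). The empty rack's clip is still in its pin at (583,240), and the arm touches nothing.

```bash
python3 -c "
from cell import bot
print(bot.hand_in())"
```

```text
the job is handed in; nothing more can be done
None
```

I pulled the full rack's clip straight out of its pin (about 56 mm along -x), carried it to the tray and let it drop the last 2 cm or so onto the floor. I then handed the job in at about 11.3 s.

- **Last pictures:** both cameras show the clip flat near the middle of the tray and the full rack's pin bare. The empty rack's clip is still in its pin, and the loose grey and purple clips are where they were.
- **Robot:** the arm stood clear at 0.19 m height with the gripper empty. No reading at the end of a move passed about 3 N at the wrist.
- **Disagreements:** the two cameras put the tray's centre about 9 mm apart, so I aimed between them. The grip measured 28 mm on the loop, against the 30 mm given. No check failed.

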